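Change over the ribbon trays

ROBOT

A 6-joint arm with a two-finger parallel gripper is mounted at the origin on the work surface. World frame = base frame: x ahead of the robot, y to its left, z up, the work surface at z = 0. Lengths are in m, angles in degrees, forces in N, time in s.
With the tool pointing down it reaches from about 0.4 to 0.825 m from the base axis. Payload 7 kg.
Tool frame: the origin (TCP) lies on the centre line of the jaws, within the pads' length; the fingertips stand 8 mm ahead of it and the grasp point (between the pads) lies 11 mm behind it; z points along the fingers, y is the line along which they close (so a half turn about z gives the same grasp; the last joint's range is limited). The gripper opens to 88 mm and grips with 3 to 60 N. Pads are 19 mm wide; open, the fingers measure 130 mm over their backs; the gripper's body (78 mm by 193 mm) begins 47 mm behind the grasp point.
Start: joints at [91.049, 20.546, 0.682, 0, -70.136, -16.507], TCP at [0.18, 0.651, 0.235] pointing down, gripper open.
Joint ranges: [-176.03, 176.03], [-82.01, 121.73], [-58.28, 71.71], [-173.87, 95.51], [-174.79, -0.11], [-173.66, 173.66]. Speed limits (degrees/s): [136.94, 136.94, 172.46, 180, 180, 180].

INTERFACE

Orientations are given as [roll, pitch, yaw] about the fixed x, y, z axes, in that order (R = Rz(yaw) Ry(pitch) Rx(roll)).
In Python, from plant import ctrl, vision gives the robot as it stands. The module is installed in compiled form; this text tells all that it offers.
- The arm moves only by the tool move_arm, never from a script. Its argument "moves" is one flat list of numbers, 7 for each row, row after row: the finger opening in cm, from 0 to 8.76, then the shift along the tool's x, y, z in cm, then the turn, a rotation vector about the tool's x, y, z in rad. A call has 1 to 8 rows; each row shifts and turns the commanded pose from where the row before left it, along the tool's axes as they then stand; what a row does not reach is not made up. A row lasts 1/10 s, in which the tool goes at most 50 mm and 8.59 degrees, less where a joint would pass 70% of its speed; a pose out of reach is approached as far as the arm can. A call with a gripper value outside its range is refused whole. The fingers move at their own pace and stop on an object; the grip force is fixed at half the most. Time passes only in rows, so rows that do not move let the fingers close. It gives the time, the measured TCP pose, the force, the opening and the grip force at its end, in the units of the state.
- ctrl.get_obs(): the state, without advancing time (a new reading comes with each control period).
- vision.snapshot(name): name is "scene" or "top" or "wrist"; returns (picture, depth): 480x640x3 uint8, red, green, blue; 480x640 float32, m along the optical axis (not along the pixel's ray), 0 where there is no reading.
- vision.camera_model(name): a dict with "vertical_fov" (degrees; the focal length in pixels is half the picture's height over the tangent of half this angle, whatever the lens; pixels are square), "cx", "cy" (the principal point, pixels), "cam_to_world" (4x4, takes a point from camera to world coordinates). Camera axes: x right, y down, z forward; pixel columns grow to the right and rows downward; lengths in m; the calibration is good to about 2 mm. A picture is of the moment at which its call begins: read the wrist's pose just before it. camera_model takes no time and is no camera call; for the wrist camera it gives the pose at the moment of the call.
- ctrl.close_job(): hands the job in; it is judged then, once.
The state is a dict: "clock": time; "joint_pos": joint angles; "qvel": joint speeds; "tau": joint torques, N m; "tool_pos": TCP position; "orientation": TCP orientation; "force": force on the tool from outside, world axes, zero at the start; "moment": the same for the moment, N m; "opening": finger opening in m; "gripper_force": force on a finger pad.
Only numpy, scipy, OpenCV 4.12 (cv2) and the standard library are available. Lean on these libraries where they do the work, as an engineer would, in place of code of your own. Each camera call takes 0.05 s, during which the arm holds its last target. There are 200 camera calls.

TASK

Change over the ribbon trays: push the yellow tray, which was left open, fully home with your fingertips, then hook a fingertip behind the raised lip of the orange tray and draw it out along its rails as far as it will go. Grasp and lift nothing: do not pinch the tray fronts, keep the spools standing in their trays, and leave the green tray and everything else on the table where it is.

Things in the scene. Friction and masses are not known exactly. Their poses are not given: they have to be found in the camera images.
- tray_orange (a joint): How far the orange tray is drawn out, m: 0 = fully home, 0.110 = at its outer stop (the tray to draw out; starts shut or up to 15 mm out). It slides level on its rails, straight out of its white case towards the robot's side; friction holds it where it is left, a push or pull of about 2 N moves it slowly (more when fast).
- orange_lip (a point): Raised lip at the front of the orange tray, an upright plate 116 mm wide, 5 mm thick. The point: middle of its top edge, on the rear (hooking) face, about 57 mm above the table; x axis level along the rails, into the case (the tray opens along -x), y along the lip, z up. 
- orange_case (a point): White fixed case of the orange tray, 200 x 120 x 50 mm, roofed, open at the front; roof 5 mm higher than the lip's top. The point: middle of the front edge of its roof's top; x along the rails, away from the robot. Tray home: its lip is 50 mm in front of the case. Right behind the lip lies the tray's empty finger pocket, 55 mm deep along x, 98 mm wide, floor 35 mm and side walls and rear divider 15 mm below the lip's top.
- orange_front (a point): Facing plate on the front of the orange lip, 5 mm thick, 116 mm wide, 36 mm high; the tray's outermost face. The point: middle of its top edge on the front face, 3 mm below the lip's top and 10 mm in front of the lip's rear face; x axis as for the lip. Lower edge about 18 mm above the table, on which a 2 mm blue cutting mat lies.
- tray_yellow (a joint): How far the yellow tray is drawn out, m: 0 = fully home, 0.110 = at its outer stop (the tray left open; starts 40 to 80 mm out). It slides level on its rails, straight out of its white case towards the robot's side; friction holds it where it is left, a push or pull of about 2 N moves it slowly (more when fast).
- yellow_lip (a point): Raised lip at the front of the yellow tray, an upright plate 116 mm wide, 5 mm thick. The point: middle of its top edge, on the rear (hooking) face, about 57 mm above the table; x axis level along the rails, into the case (the tray opens along -x), y along the lip, z up. 
- yellow_case (a point): White fixed case of the yellow tray, 200 x 120 x 50 mm, roofed, open at the front; roof 5 mm higher than the lip's top. The point: middle of the front edge of its roof's top; x along the rails, away from the robot. Tray home: its lip is 50 mm in front of the case. Right behind the lip lies the tray's empty finger pocket, 55 mm deep along x, 98 mm wide, floor 35 mm and side walls and rear divider 15 mm below the lip's top.
- yellow_front (a point): Facing plate on the front of the yellow lip, 5 mm thick, 116 mm wide, 36 mm high; the tray's outermost face. The point: middle of its top edge on the front face, 3 mm below the lip's top and 10 mm in front of the lip's rear face; x axis as for the lip. Lower edge about 18 mm above the table, on which a 2 mm blue cutting mat lies.
- tray_green (a joint): How far the green tray is drawn out, m: 0 = fully home, 0.110 = at its outer stop (to be left alone; starts up to 20 mm out). It slides level on its rails, straight out of its white case towards the robot's side; friction holds it where it is left, a push or pull of about 2 N moves it slowly (more when fast).
- green_lip (a point): Raised lip at the front of the green tray, an upright plate 116 mm wide, 5 mm thick. The point: middle of its top edge, on the rear (hooking) face, about 57 mm above the table; x axis level along the rails, into the case (the tray opens along -x), y along the lip, z up. 
- green_case (a point): White fixed case of the green tray, 200 x 120 x 50 mm, roofed, open at the front; roof 5 mm higher than the lip's top. The point: middle of the front edge of its roof's top; x along the rails, away from the robot. Tray home: its lip is 50 mm in front of the case. Right behind the lip lies the tray's empty finger pocket, 55 mm deep along x, 98 mm wide, floor 35 mm and side walls and rear divider 15 mm below the lip's top.
- green_front (a point): Facing plate on the front of the green lip, 5 mm thick, 116 mm wide, 36 mm high; the tray's outermost face. The point: middle of its top edge on the front face, 3 mm below the lip's top and 10 mm in front of the lip's rear face; x axis as for the lip. Lower edge about 18 mm above the table, on which a 2 mm blue cutting mat lies.
- plinth: Fixed plywood board 220 x 410 x 12 mm (x, y, z) under three white tray cases side by side, 130 mm apart (each case 200 x 120 x 50 mm, fixed); which tray is in which place varies. Origin: centre of its underside; x along the rails, away from the robot.
- spool_blue: Loose spool of ribbon, diameter 40 mm, 24 mm high, white flanges, standing in the orange tray, blue ribbon. Origin: centre of its underside.
- spool_red: Loose spool of ribbon, diameter 40 mm, 24 mm high, white flanges, standing in the orange tray, red ribbon. Origin: centre of its underside.
- spool_purple: Loose spool of ribbon, diameter 40 mm, 24 mm high, white flanges, standing in the yellow tray, purple ribbon. Origin: centre of its underside.
- bowl_a: Loose orange plastic bowl, diameter 150 mm, 70 mm high. Origin: centre of its underside. Bystander.
- bowl_b: Loose orange plastic bowl, diameter 130 mm, 60 mm high. Origin: centre of its underside. Bystander.
- jar: Loose white jar with red cap, diameter 64 mm, 90 mm high. Origin: centre of its underside. Bystander.
- glue_gun: Loose dark blue glue gun lying flat, about 230 x 140 x 42 mm, nozzle along its x, grip along its -y. Origin: under the middle of its barrel. Bystander.
- pencil_cup: Loose blue cup, diameter 68 mm, 95 mm high. Origin: centre of its underside. Bystander.

How it is judged (in metres and radians):
On the way, in this order (a step that is already met when the one before it is completed fails the run):
1. the yellow tray is fully home (value of joint tray_yellow below 0.005 m), for 0.2 s.
2. the orange tray is being drawn by a fingertip behind its lip (contact force between orange_lip and the fingers above 0.5 N and value of joint tray_orange above 0.03 m), for 0.05 s.
3. the orange tray is drawn fully out (value of joint tray_orange above 0.102 m), for 0.2 s.
At the end, for the whole second after the job is handed in: The yellow tray is within 5 mm of fully home, the orange tray within 8 mm of its outer stop (joint over 0.102), both at rest; the green tray within 6 mm of where it was; the three spools standing upright and at rest in their trays; the bowls, jar, glue gun and cup within 20 mm of where they were (value of joint tray_yellow below 0.005 m and value of joint tray_orange above 0.102 m and distance of green_lip from where it was at the start of the episode below 0.006 m and angle between each of spool_blue, spool_red, spool_purple's own z axis and vertical below 0.2 rad and height (world z) of spool_blue between 0.015 and 0.03 m and height (world z) of spool_red between 0.015 and 0.03 m and height (world z) of spool_purple between 0.015 and 0.03 m and linear speed of each of spool_blue, spool_red, spool_purple below 0.01 m/s and velocity of joint tray_orange between -0.005 and 0.005 m/s and velocity of joint tray_yellow between -0.005 and 0.005 m/s and distance of each of bowl_a, bowl_b, jar, glue_gun, pencil_cup from where it was at the start of the episode below 0.02 m); the robot touches nothing.
It fails at once if a tray front is pinched (gripped on front and rear at once) (contact force between each of orange_front, orange_lip and the fingers above 2 N or contact force between each of yellow_front, yellow_lip and the fingers above 2 N).
It fails at once if the green tray is moved (distance of green_lip from where it was at the start of the episode above 0.008 m).
It fails at once if a spool is lifted or toppled (height (world z) of any of spool_blue, spool_red, spool_purple above 0.037 m or angle between any of spool_blue, spool_red, spool_purple's own z axis and vertical above 0.6 rad).
It fails at once if a bystander is lifted, carried or knocked out of place (distance of any of bowl_a, bowl_b, jar, glue_gun, pencil_cup from where it was at the start of the episode above 0.025 m).
It also fails if it takes over 45 s, if anything falls off the work surface, if the arm or the gripper's body presses on something with over 40 N, if the wrist force passes 120 N, or if a joint passes its speed limit or range.

## Working session

There is one attempt and no reset: what is moved stays moved. The work goes in short steps, Python scripts to look and compute and a tool call to move; the robot and the scene stay as the last step left them, time stands still between calls to the robot, and variables do not carry over. Pictures are saved under pics/ and viewed, at most 10 in all, crops included, and the job is handed in when it is done.

Besides the shell and the picture viewer there is one more tool, called after "Call:" as a command line: name --argument value ..., lists and objects as JSON in quotes. move_arm: Moves the arm, as the interface text tells. Its arguments: {"type":"object","properties":{"moves":{"type":"array"}},"required":["moves"]}

```bash
mkdir -p pics
cat > h.py <<'E'
import numpy as np, cv2
from plant import ctrl, vision
def snap(n):
    m=vision.camera_model(n); im,d=vision.snapshot(n); return im,d,m
def pts(d,m):
    f=240/np.tan(np.radians(m["vertical_fov"])/2)
    v,u=np.mgrid[:480,:640]
    P=np.stack([(u-m["cx"])/f*d,(v-m["cy"])/f*d,d],-1)
    T=np.array(m["cam_to_world"]); return P@T[:3,:3].T+T[:3,3]
E
python3 - <<'E'
from h import *
for n in("top","scene"):
    im,d,m=snap(n); cv2.imwrite(f"pics/{n}.png",im[...,::-1]); np.savez(f"{n}.npz",im=im,d=d,P=pts(d,m)); print(n,np.round(m["cam_to_world"],3).tolist())
print(ctrl.get_obs())
E
```

```text
top [[0.01, -0.984, 0.178, 0.333], [-1.0, -0.01, 0.004, -0.013], [-0.002, -0.178, -0.984, 1.556], [0.0, 0.0, 0.0, 1.0]]
scene [[-0.62, 0.628, -0.47, 1.238], [0.784, 0.509, -0.355, 0.494], [0.016, -0.589, -0.808, 1.231], [0.0, 0.0, 0.0, 1.0]]
{'clock': 0.1, 'joint_pos': array([ 9.10484980e+01,  2.05904378e+01,  6.40206727e-01, -1.91022565e-02,
       -7.01373392e+01, -1.65060760e+01]), 'qvel': array([ 0.03643228, -0.10730658,  0.09371013,  0.11116794, -0.02012765,
        0.06159422]), 'tau': array([-2.08049451e-04, -5.84164417e+01,  2.93751258e+01,  7.01559439e+00,
        1.01602662e-02, -5.22772507e-05]), 'tool_pos': array([0.17981688, 0.65016492, 0.23368601]), 'orientation': array([ 1.79910936e+02, -7.66456457e-03, -1.54640761e+01]), 'force': array([0.02755269, 0.97001523, 0.03986698]), 'moment': array([-0.00395418, -0.00215303, -0.05170368]), 'gripper_force': 0.0, 'opening': 0.08759005220575378}
```

View pics/top.png

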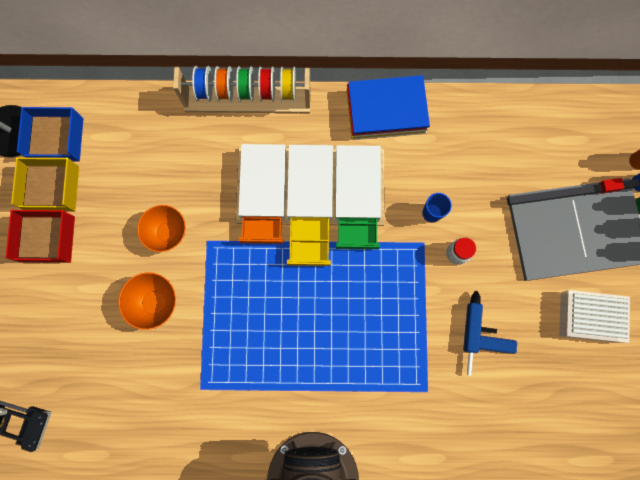

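View pics/scene.png

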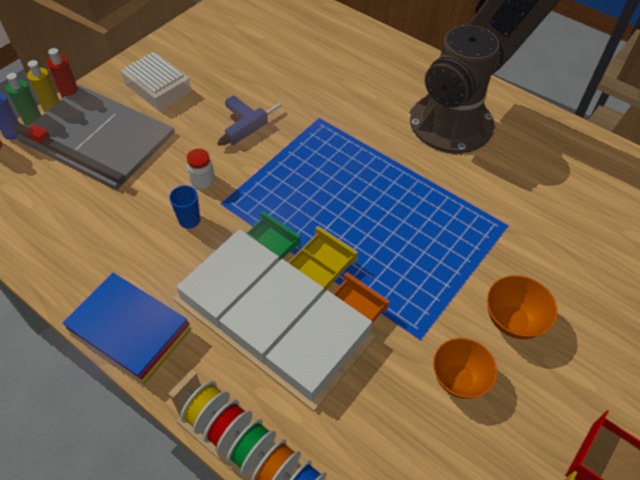

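The top view shows the trays in front of the white cases: orange on the left at about (262,230), yellow in the middle at (309,243) and open, green on the right at (357,233). The bowls are at the left, and the jar, cup and glue gun at the right. Next I measure the lips and roofs from colour and depth.

Run:
```python
from h import *
z=np.load("top.npz"); im,P=z["im"],z["P"]; hsv=cv2.cvtColor(im,cv2.COLOR_RGB2HSV); H,S,V=cv2.split(hsv)
v,u=np.mgrid[:480,:640]
roi=(v>135)&(v<275)&(u>230)&(u<392)
w=roi&(S<40)&(V>150)&(P[...,2]>.055)
print("roofz",np.median(P[w][:,2]))
r=cv2.minAreaRect(P[w][:,:2].astype(np.float32)); print("roof rect",r,cv2.boxPoints(r).tolist())
e=[]
for c in range(242,380,4):
    q=P[:,c][w[:,c]]; 
    if len(q)>20: e.append(q[q[:,0].argmin()])
e=np.array(e);print("front edge",np.round(e[::4],4).tolist(),np.polyfit(e[:,1],e[:,0],1))
for n,lo,hi in(("orange",5,17),("yellow",22,34),("green",50,75)):
    k=roi&(H>=lo)&(H<=hi)&(S>150)&(v>205)
    q=P[k]; t=q[(q[:,2]>.049)&(q[:,2]<.064)]
    print(n,len(q),q.min(0).round(4),q.max(0).round(4),"top",len(t),np.percentile(t,[5,50,95],axis=0).round(4).tolist())
```

```text
roofz 0.061910377163231
roof rect ((0.6059964895248413, 0.018346890807151794), (0.38056933879852295, 0.5450530052185059), 89.47926330566406) [[0.33175185322761536, -0.16945308446884155], [0.8767823576927185, -0.1744067668914795], [0.8802411556243896, 0.20614686608314514], [0.3352106213569641, 0.21110054850578308]]
front edge [[0.6784, 0.1966, 0.0605], [0.3332, -0.0126, 1.556], [0.6779, 0.1105, 0.0663], [0.6786, 0.0573, 0.0657], [0.6767, 0.0147, 0.0636], [0.6774, -0.028, 0.0627], [0.3332, -0.0126, 1.556], [0.3332, -0.0126, 1.556], [0.6763, -0.1668, 0.0612]] [0.24029203 0.58179836]
orange 1114 [ 0.3332 -0.2086 -0.0081] [0.7177 0.2311 1.556 ] top 181 [[0.6093, 0.0964, 0.0497], [0.6145, 0.152, 0.0549], [0.6198, 0.1982, 0.0604]]
yellow 1869 [ 0.3332 -0.037   0.0074] [0.6854 0.0744 1.556 ] top 175 [[0.5497, -0.0317, 0.0497], [0.5547, 0.0159, 0.0547], [0.5597, 0.0687, 0.0608]]
green 1146 [ 0.3332 -0.1674  0.0107] [ 0.6834 -0.0126  1.556 ] top 165 [[0.597, -0.1613, 0.0497], [0.6018, -0.1162, 0.0554], [0.6064, -0.0632, 0.0606]]
```

Call:
move_arm --moves '[0,2.98,3.28,0,0,0,0,0,2.98,3.28,0,0,0,0,0,2.98,3.28,0,0,0,0,0,2.98,3.28,0,0,0,0,0,2.98,3.28,0,0,0,0,0,2.98,3.28,0,0,0,0,0,2.98,3.28,0,0,0,0,0,2.98,3.28,0,0,0,0]'

```text
clock: 0.9
tool_pos: [0.3401, 0.3322, 0.2345]
orientation: [180.0, 0.0, -15.4]
force: [0.5, 0.7, 0.5]
opening: 0.0294
gripper_force: 0.0
```

Call:
move_arm --moves '[0,2.98,3.28,0,0,0,0,0,2.98,3.28,0,0,0,0,0,2.98,3.28,0,0,0,0,0,2.98,3.28,0,0,0,0,0,2.98,3.28,0,0,0,0,0,2.98,3.28,0,0,0,0,0,2.98,3.28,0,0,0,0,0,2.98,3.28,0,0,0,0]'

```text
clock: 1.7
tool_pos: [0.4999, 0.0158, 0.2345]
orientation: [-180.0, 0.0, -15.5]
force: [0.1, 0.8, -0.3]
opening: 0.0005
gripper_force: 0.0
```

Call:
move_arm --moves '[0,0,0,0,0,0,-0.09,0,0,0,0,0,0,-0.09,0,0,0,0,0,0,-0.085,0,0,0,0,0,0,0,0,0,0,0,0,0,0]'

```text
clock: 2.2
tool_pos: [0.4994, 0.0176, 0.2344]
orientation: [180.0, 0.0, -0.4]
force: [-0.5, 0.1, 0.5]
opening: 0.0006
gripper_force: 0.0
```

Run:
```python
from h import *
im,d,m=snap("wrist"); P=pts(d,m); cv2.imwrite("pics/w1.png",im[...,::-1])
H,S,V=cv2.split(cv2.cvtColor(im,cv2.COLOR_RGB2HSV))
for n,lo,hi in(("orange",5,17),("yellow",22,34),("green",50,75)):
    q=P[(H>=lo)&(H<=hi)&(S>150)&(d>0)]; t=q[(q[:,2]>.054)&(q[:,2]<.062)&(q[:,0]<.64)]
    if len(t): print(n,len(t),np.percentile(t,[3,50,97],axis=0).round(4).tolist())
w=P[(S<40)&(V>150)&(abs(P[...,2]-.062)<.003)]
if len(w): print("roof min",np.percentile(w,2,axis=0))
```

```text
orange 1226 [[0.6111, 0.091, 0.0541], [0.6171, 0.1467, 0.0563], [0.6203, 0.2005, 0.058]]
yellow 18 [[0.5507, 0.0163, 0.054], [0.5508, 0.0337, 0.0544], [0.5586, 0.047, 0.0559]]
green 23 [[0.6016, -0.154, 0.0542], [0.6025, -0.1141, 0.0547], [0.6027, -0.0973, 0.0565]]
```

View pics/w1.png

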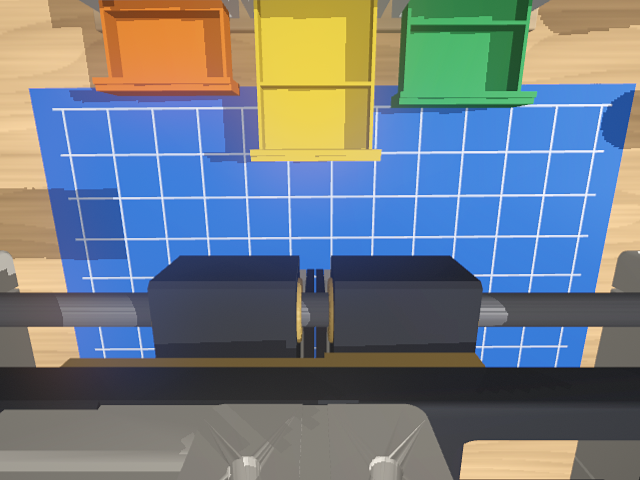

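The wrist view confirms it: the yellow front at (315,155) is straight ahead of the closed fingers, with orange at the left and green at the right. I lower the tool and push.

Call:
move_arm --moves '[0,0,0,4,0,0,0,0,0,0,4,0,0,0,0,0,0,4,0,0,0,0,0,0,4,0,0,0,0,0,0,3.2,0,0,0,0,1,0,0,0,0,0,0,1,0,0,0,0,0,0,1,0,0,0,0,0]'

```text
clock: 3.05
tool_pos: [0.5323, 0.0182, 0.0445]
orientation: [-180.0, -0.2, -0.3]
force: [0.3, -0.1, 0.4]
opening: 0.0002
gripper_force: 0.0
```

Call:
move_arm --moves '[0,0.8,0,0,0,0,0,0,0.8,0,0,0,0,0,0,0.8,0,0,0,0,0,0,0.8,0,0,0,0,0,0,0.8,0,0,0,0,0,0,0.8,0,0,0,0,0,0,0.5,0,0,0,0,0,0,0.5,0,0,0,0,0]'

```text
clock: 3.85
tool_pos: [0.5879, 0.0171, 0.0424]
orientation: [180.0, 0.0, -0.3]
force: [-2.6, -0.6, 1.8]
opening: 0.0002
gripper_force: 1.2
```

Call:
move_arm --moves '[0,0.4,0,0,0,0,0,0,0.4,0,0,0,0,0,0,0.3,0,0,0,0,0,0,0.3,0,0,0,0,0]'

```text
clock: 4.25
tool_pos: [0.6016, 0.0171, 0.0424]
orientation: [180.0, 0.0, -0.3]
force: [-2.7, 0.0, 0.1]
opening: 0.0001
gripper_force: 1.1
```

Call:
move_arm --moves '[0,0.2,0,0,0,0,0,0,0.2,0,0,0,0,0,0,0.1,0,0,0,0,0]'

```text
clock: 4.55
tool_pos: [0.6059, 0.017, 0.0424]
orientation: [180.0, 0.1, -0.3]
force: [-7.0, 0.4, 3.7]
opening: 0.0002
gripper_force: 3.6
```

Force is rising near the stop, so I press a little more.

Call:
move_arm --moves '[0,0.2,0,0,0,0,0,0,0.1,0,0,0,0,0,0,0,0,0,0,0,0,0,0,0,0,0,0,0]'

```text
clock: 4.95
tool_pos: [0.6059, 0.0169, 0.0422]
orientation: [180.0, 0.4, -0.3]
force: [-13.7, 3.4, 8.4]
opening: 0.0006
gripper_force: 7.1
```

Call:
move_arm --moves '[0,-1,0,0,0,0,0,0,-2,0,0,0,0,0,0,-2,0,0,0,0,0,0,0,0,-4,0,0,0,0,0,0,-4,0,0,0,0,0,0,-4,0,0,0,0,0,0,-4,0,0,0,0,0,-2,0,0,0,0]'

```text
clock: 5.75
tool_pos: [0.5635, 0.0374, 0.2095]
orientation: [-179.8, -0.7, -0.3]
force: [0.4, 1.3, -0.8]
opening: 0.0003
gripper_force: 0.0
```

Call:
move_arm --moves '[0,0,-4,0,0,0,0,0,0,-4,0,0,0,0,0,0,-4,0,0,0,0,0,0,0,0,0,0,0]'

```text
clock: 6.15
tool_pos: [0.5612, 0.1618, 0.203]
orientation: [-179.9, -0.2, -0.1]
force: [0.5, 0.1, -0.0]
opening: 0.0003
gripper_force: 0.0
```

Run:
```python
from h import *
o=ctrl.get_obs();print(o["tool_pos"],o["orientation"])
im,d,m=snap("wrist"); P=pts(d,m); cv2.imwrite("pics/w2.png",im[...,::-1])
H,S,V=cv2.split(cv2.cvtColor(im,cv2.COLOR_RGB2HSV))
for n,lo,hi in(("orange",5,17),("yellow",22,34),("green",50,75)):
    q=P[(H>=lo)&(H<=hi)&(S>150)&(d>0)]; t=q[(q[:,2]>.054)&(q[:,2]<.062)&(q[:,0]<.66)]
    if len(t): print(n,len(t),np.percentile(t,[3,50,97],axis=0).round(4).tolist())
```

```text
[0.56118787 0.16175232 0.20304185] [-1.79894017e+02 -1.70079234e-01 -6.63293936e-02]
orange 2333 [[0.4591, 0.0958, 0.0542], [0.616, 0.3472, 0.0571], [0.6526, 0.4153, 0.0607]]
yellow 1142 [[0.6181, -0.0382, 0.0541], [0.6244, 0.0172, 0.0564], [0.6268, 0.0706, 0.0578]]
green 65 [[0.6021, -0.0929, 0.0541], [0.6077, -0.0694, 0.0554], [0.6079, -0.0552, 0.0573]]
```

View pics/w2.png

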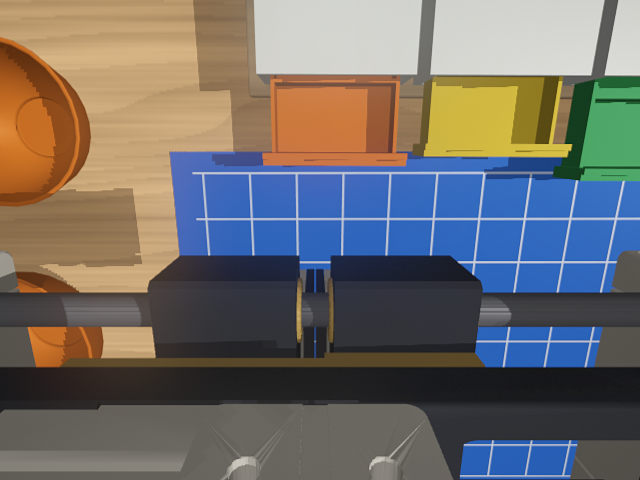

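The picture shows the yellow tray home, level with its stop, lip x 0.627. The orange lip is at (335,158), slightly right of the fingers at (315,270), and its pocket spans rows 80 to 150. I go over the pocket and down.

Call:
move_arm --moves '[0,4.3,0.8,0,0,0,0,0,4.3,0.7,0,0,0,0,0,0,0,4,0,0,0,0,0,0,4,0,0,0,0,0,0,2.5,0,0,0,0,0,0,0,0,0,0,0,0,0,0,0,0,0]'

```text
clock: 6.9
tool_pos: [0.6468, 0.1415, 0.0983]
orientation: [180.0, -0.0, -0.3]
force: [0.9, 0.0, 0.6]
opening: -0.0
gripper_force: 0.0
```

Run:
```python
from h import *
o=ctrl.get_obs();print(o["tool_pos"],o["orientation"])
im,d,m=snap("scene"); cv2.imwrite("pics/s2.png",cv2.resize(im[200:420,180:460,::-1],None,fx=2.5,fy=2.5))
```

```text
[0.64683686 0.14151143 0.09829547] [ 1.79984700e+02 -4.41726377e-02 -2.80038711e-01]
```

View pics/s2.png

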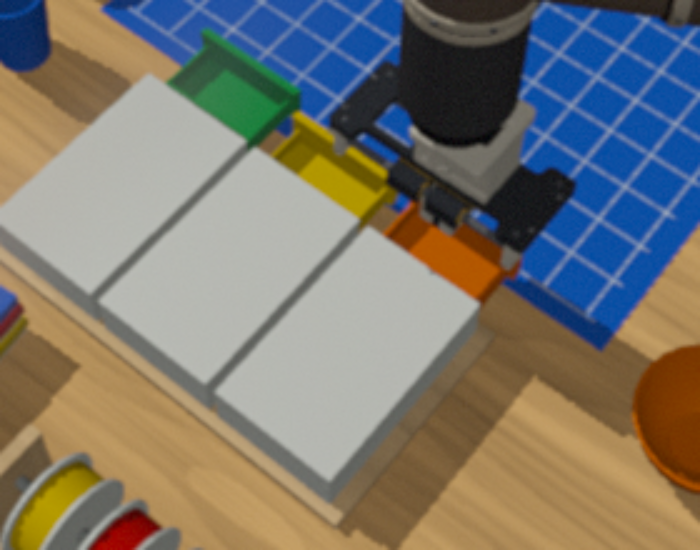

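The fingers hang over the orange pocket, at about (445,215) in the crop, clear of lip and case. I go down slowly.

Call:
move_arm --moves '[0,0,-0.5,1.5,0,0,0,0,0,0,1.5,0,0,0,0,0,0,1.5,0,0,0,0,0,0,1.1,0,0,0,0,0,0,0,0,0,0]'

```text
clock: 7.45
tool_pos: [0.6448, 0.1463, 0.0391]
orientation: [179.9, 0.2, -0.3]
force: [-0.4, -0.5, 0.3]
opening: 0.0004
gripper_force: 0.0
```

Call:
move_arm --moves '[0,-0.6,0,0,0,0,0,0,-0.6,0,0,0,0,0,0,-0.7,0,0,0,0,0,0,-0.7,0,0,0,0,0,0,-0.7,0,0,0,0,0,0,-0.7,0,0,0,0,0,0,-0.7,0,0,0,0,0,0,-0.7,0,0,0,0,0]'

```text
clock: 8.25
tool_pos: [0.5921, 0.1475, 0.042]
orientation: [-180.0, -0.1, -0.3]
force: [2.5, 0.2, 1.3]
opening: 0.0005
gripper_force: 1.3
```

Call:
move_arm --moves '[0,-0.7,0,0,0,0,0,0,-0.7,0,0,0,0,0,0,-0.7,0,0,0,0,0,0,-0.7,0,0,0,0,0,0,-0.7,0,0,0,0,0,0,-0.7,0,0,0,0,0,0,-0.5,0,0,0,0,0,0,-0.5,0,0,0,0,0]'

```text
clock: 9.05
tool_pos: [0.5397, 0.1475, 0.0415]
orientation: [180.0, 0.0, -0.3]
force: [2.3, 1.3, 1.2]
opening: 0.0006
gripper_force: 1.2
```

Call:
move_arm --moves '[0,-0.3,0,0,0,0,0,0,-0.3,0,0,0,0,0,0,-0.3,0,0,0,0,0,0,-0.2,0,0,0,0,0,0,-0.2,0,0,0,0,0,0,0,0,0,0,0,0]'

```text
clock: 9.65
tool_pos: [0.5288, 0.1476, 0.0417]
orientation: [-180.0, -0.2, -0.2]
force: [10.4, -1.4, -5.0]
opening: 0.0004
gripper_force: 4.8
```

Call:
move_arm --moves '[0,-0.2,0,0,0,0,0,0,0,0,0,0,0,0,0,0,0,0,0,0,0]'

```text
clock: 9.95
tool_pos: [0.5287, 0.1479, 0.042]
orientation: [-179.9, -0.3, -0.2]
force: [17.2, -5.9, -9.6]
opening: 0.0006
gripper_force: 8.8
```

Call:
move_arm --moves '[0,0.8,0,0,0,0,0,0,1,0,0,0,0,0,0,0,0,0,0,0,0,0,0,0,-2,0,0,0,0,0,0,-3,0,0,0,0,0,0,-4,0,0,0,0,0,0,-4,0,0,0,0,0,0,-4,0,0,0]'

```text
clock: 10.75
tool_pos: [0.5423, 0.1471, 0.2128]
orientation: [180.0, 0.1, -0.3]
force: [1.2, 0.8, -0.3]
opening: 0.0002
gripper_force: 0.0
```

Call:
move_arm --moves '[0,-4,0,0,0,0,0,0,-4,0,0,0,0,0,0,0,0,0,0,0,0,0,0,0,0,0,0,0]'

```text
clock: 11.15
tool_pos: [0.4624, 0.1479, 0.212]
orientation: [-180.0, -0.0, -0.2]
force: [0.5, -0.2, -0.5]
opening: 0.0002
gripper_force: 0.0
```

Run:
```python
from h import *
o=ctrl.get_obs();print(o["tool_pos"],o["force"])
im,d,m=snap("wrist"); P=pts(d,m); cv2.imwrite("pics/w3.png",im[...,::-1])
H,S,V=cv2.split(cv2.cvtColor(im,cv2.COLOR_RGB2HSV))
for n,lo,hi in(("orange",5,17),("yellow",22,34),("green",50,75)):
    q=P[(H>=lo)&(H<=hi)&(S>150)&(d>0)]; t=q[(q[:,2]>.054)&(q[:,2]<.062)&(q[:,0]<.66)&(q[:,1]<.22)]
    if len(t): print(n,len(t),np.percentile(t,[3,50,97],axis=0).round(4).tolist())
```

```text
[0.46239308 0.14785294 0.21203427] [ 0.49808049 -0.19397897 -0.4920015 ]
orange 720 [[0.509, 0.1084, 0.0541], [0.515, 0.1522, 0.0563], [0.5175, 0.1931, 0.0578]]
yellow 1710 [[0.6176, -0.0381, 0.0541], [0.6236, 0.0151, 0.0563], [0.6271, 0.0701, 0.058]]
green 63 [[0.6018, -0.1019, 0.0541], [0.6026, -0.0722, 0.0548], [0.6069, -0.0548, 0.0576]]
```

View pics/w3.png

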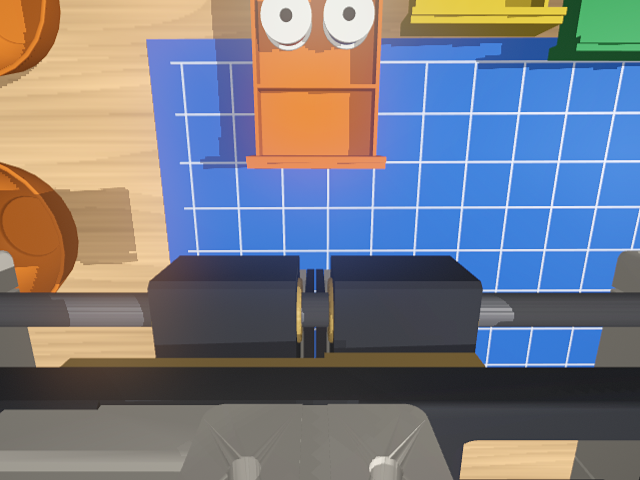

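The orange tray is fully out: its lip is at (315,162), x 0.517, with both spools upright at (286,15) and (348,14). The yellow tray is home, green has not moved, and the arm is clear, so I hand in.

```bash
python3 -c "
from plant import ctrl
print(ctrl.close_job())"
```

```text
the job is handed in; nothing more can be done
None
```

The job is handed in after about 11 s of robot time: the last wrist picture measured the yellow tray home and the orange tray out to its stop, with green unmoved and both orange-tray spools upright; I did not look at the purple spool or re-measure the bystanders, and no verdict came back.

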